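# Pack up and weight a book cover for hinge taping

## Robot

A 6-joint arm with a two-finger parallel gripper is mounted at the origin on the work surface. World frame = base frame: x ahead of the robot, y to its left, z up, the work surface at z = 0. Lengths are in mm, angles in rad, forces in N, time in s.
With the tool pointing down it reaches from about 300 to 775 mm from the base axis. Payload 14.6 kg.
Tool frame: the origin (TCP) lies at the very end of the fingers, on their centre line; the grasp point (between the pads) lies 19 mm behind it; z points along the fingers, y is the line along which they close (so a half turn about z gives the same grasp; the last joint's range is limited). The gripper opens to 94 mm and grips with 3 to 60 N. Pads are 16 mm wide; open, the fingers measure 119 mm over their backs; the gripper's body (75 mm by 177 mm) begins 78 mm behind the grasp point.
Start: joints at [-1.35, 0.3, 1.521, -0, 1.321, -0.067], TCP at [156.107, -527.371, 205.446] pointing down, gripper open.
Joint ranges: [-3.03, 3.03], [-0.79, 2.21], [0.23, 2.52], [-1.04, 4.18], [0, 3.07], [-2.55, 2.55]. Speed limits (rad/s): [2.22, 2.22, 2.57, 3.14, 3.14, 3.14].

## Interface

Orientations are given as [roll, pitch, yaw] about the fixed x, y, z axes, in that order (R = Rz(yaw) Ry(pitch) Rx(roll)).
In Python, from cell import manip, eyes, ticket gives the robot as it stands. The module is installed in compiled form; this text tells all that it offers.
- The arm moves only by the tool arm_command, never from a script. Its argument "plan" is a list of rows, each a list of 5 numbers: the opening, from -1 (shut) to 1 (fully open), then the shift along the tool's x, y, z in m, then the turn about the tool's z in rad. In form: [[jaw, dx, dy, dz, roll], ...]. A call has 1 to 20 rows; each row shifts and turns the commanded pose from where the row before left it, along the tool's axes as they then stand; what a row does not reach is not made up. A row lasts 1/8 s, in which the tool goes at most 62.5 mm and 10.7 degrees, less where a joint would pass 70% of its speed; a pose out of reach is approached as far as the arm can. A call is refused whole if a number of a shift passes 0.0625 or a number of a turn 0.188, either way. A call with a gripper value outside its range is refused whole. The fingers move at their own pace and stop on an object; "newtons" is the grip in N (left out, the last holds). Time passes only in rows, so rows that do not move let the fingers close. It gives the time, the measured TCP pose, the force, the opening and the grip force at its end, in the units of the state.
- manip.read_state(): the state, without advancing time (a new reading comes with each control period).
- eyes.camera(name): name is "scene" or "top"; returns a dict with "img" (400x640x3 uint8, blue, green, red), "z_map" (400x640 float32, mm along the optical axis (not along the pixel's ray), 0 where there is no reading), "fx", "fy", "cx", "cy" (pixels), "dist" ([k1, k2, p1, p2, k3] as OpenCV has them; the pictures are not rectified), "eye" and "orientation" of the camera in the world. Camera axes: x right, y down, z forward; pixel columns grow to the right and rows downward; lengths in mm; the calibration is good to about 2 mm. A picture is of the moment at which its call begins.
- ticket.sign_off(): hands the job in; it is judged then, once.
The state is a dict: "clock": time; "joints": joint angles; "qd": joint speeds; "effort": joint torques, N m; "eef_pos": TCP position; "eef_rot": TCP orientation; "wrist_force": force on the tool from outside, world axes, zero at the start; "moment": the same for the moment, N m; "finger_gap": finger opening in mm; "finger_force": force on a finger pad.
Only numpy, scipy, OpenCV 4.12 (cv2) and the standard library are available. Lean on these libraries where they do the work, as an engineer would, in place of code of your own. Each camera call takes 0.05 s, during which the arm holds its last target. There are 200 camera calls.

## Task

The little sample book needs its loose front cover laid open beside its spine, ready for the hinge tape: the cover's short edge along the spine with a gap of about 12 mm, its sides in line with the book's, and its upper face level with the book's top leaf. Choose two of the four pieces of plywood packing that make up the right height and stack them squarely under the middle of the cover. Then stand the round weight on the middle of the cover and lay the bar weight flat on the middle of the book; do not shift the book, and leave the spare packing and the roll of tape where they lie.

Things in the scene. Friction and masses are not known exactly. Their poses are not given: they have to be found in the camera images.
- book: Sample book lying loose, 40 mm high: blue cloth back cover 100 x 58 x 10 mm, on it white leaves 97 x 54 x 30 mm. Spine: the short end towards the robot, lined with black cloth that turns 18 mm onto the top leaf. Origin on the bench under the middle of the spine edge; x points from there into the book (book's middle at x = +50 mm; the cover goes to negative x), y along the spine, z up.
- cover: The loose front cover: a stiff blue cloth-covered wooden board with a white paper lining on its upper face, 100 mm (its x) by 58 mm (its y), 10 mm thick, the same size as the back cover. It lies flat on the bench with the lining up, as it should also lie at the end; either short edge may go to the spine. Origin at the centre of its underside, z up. 
- packing_wide: Piece of packing 84 mm (its x) by 54 mm (its y), 12 mm thick. A flat rectangular offcut of plywood, used as packing. Origin at the centre of its underside, z up. 
- packing_narrow: Piece of packing 84 mm (its x) by 36 mm (its y), 22 mm thick. A flat rectangular offcut of plywood, used as packing. Origin at the centre of its underside, z up. 
- packing_middle: Piece of packing 70 mm (its x) by 48 mm (its y), 18 mm thick. A flat rectangular offcut of plywood, used as packing. Origin at the centre of its underside, z up. 
- packing_short: Piece of packing 52 mm (its x) by 40 mm (its y), 26 mm thick. A flat rectangular offcut of plywood, used as packing. Origin at the centre of its underside, z up. 
- round_weight: Dark cast-iron weight, upright: a round body 48 mm in diameter and 40 mm high, then a narrow neck, then a round knob 26 mm in diameter from 49 to 63 mm above its underside, 65 mm high in all; 0.45 to 0.7 kg. To be taken by the knob. Origin at the centre of its underside, z up. 
- bar_weight: Bright steel bar used as a weight, 70 mm long (its x), 32 mm wide (its y) and 32 mm high, lying flat; 0.45 to 0.7 kg. Origin at the centre of its underside, z up. 
- tape_roll: Bystander: a roll of brown paper tape lying flat on its side among the pieces, 80 mm in diameter with a 38 mm hole, 19 mm high. Origin at the centre of its underside, z up. 
There are look-alikes about, which are no part of the job. Leave any pink, purple or yellow look-alike of the packing_middle alone.

How it is judged:
By the outcome, as a careful person would: the job done as asked, in the order asked, and still so for the second after the job is handed in, with the robot touching nothing.
It also fails if it takes over 125 s, if anything falls off the work surface, if the arm or the gripper's body presses on something with over 40 N, if the wrist force passes 120 N, or if a joint passes its speed limit or range.

## Working session

There is one attempt and no reset: what is moved stays moved. The work goes in short steps, Python scripts to look and compute and a tool call to move; the robot and the scene stay as the last step left them, time stands still between calls to the robot, and variables do not carry over. Pictures are saved under pics/ and viewed, at most 14 in all, crops included, and the job is handed in when it is done.

Besides the shell and the picture viewer there is one more tool, called after ">>>" as name([rows], argument=value, ...), one row to a line, values as JSON. arm_command: Moves the arm, as the interface text tells. Its arguments: {"type":"object","properties":{"plan":{"type":"array"},"newtons":{"type":"number"}},"required":["plan"]}

```bash
mkdir -p pics; cat > h.py <<'E'
import numpy as np, cv2
from cell import manip, eyes, ticket
from scipy.spatial.transform import Rotation as Ro
def cam(n):
    c=eyes.camera(n); c['K']=np.array([[c['fx'],0,c['cx']],[0,c['fy'],c['cy']],[0,0,1.]])
    o=np.array(c['orientation'],float)
    c['R']=o if o.shape==(3,3) else Ro.from_euler('xyz',o).as_matrix()
    c['d']=np.array(c['dist'],float); return c
def ray(c,px,z):
    p=cv2.undistortPoints(np.array(px,float).reshape(-1,1,2),c['K'],c['d']).reshape(-1,2)
    r=np.c_[p,np.ones(len(p))]@c['R'].T; e=np.array(c['eye'],float)
    return e+r*((z-e[2])/r[:,2])[:,None]
def cloud(c):
    v,u=np.mgrid[0:400,0:640]
    p=cv2.undistortPoints(np.c_[u.ravel(),v.ravel()].astype(float).reshape(-1,1,2),c['K'],c['d']).reshape(-1,2)
    z=c['z_map'].reshape(-1,1)
    return (np.c_[p*z,z]@c['R'].T+np.array(c['eye'],float)).reshape(400,640,3)
E
python3 - <<'E'
from h import *
for n in('top','scene'):
    c=cam(n); cv2.imwrite(f'pics/{n}0.png',c['img']); print(n,c['eye'],c['orientation'],c['fx'],c['dist'])
    np.savez(f'{n}0.npz',**{k:np.array(v) for k,v in c.items()})
print(manip.read_state())
E
```

```text
top [ 288.97987719  -90.42542206 1449.11479175] [-3.01193896  0.02032343 -1.57181658] 464.24040527263855 [0.02059963 0.         0.         0.         0.        ]
scene [ 1200.20268418 -1094.9811759   1098.53731674] [-2.27166142 -0.01492068  0.64482527] 519.8188998390315 [0.01194044 0.         0.         0.         0.        ]
{'clock': 0.1, 'joints': array([-1.34962748e+00,  3.00419202e-01,  1.52151711e+00,  3.64008749e-05,
        1.32071156e+00, -6.66299958e-02]), 'qd': array([-7.46022343e-04, -1.26516491e-03, -7.41859729e-04,  6.53659890e-04,
       -3.69358676e-05,  1.36881511e-03]), 'effort': array([ 2.00384588e-03, -5.32635927e+01, -3.53280866e+01,  7.09961937e-02,
        2.34805467e-02, -6.08176993e-05]), 'eef_pos': array([ 156.05149047, -527.14920878,  204.94186398]), 'eef_rot': array([-3.14054213e+00, -1.05437458e-04,  2.87789755e-01]), 'wrist_force': array([0.06947208, 1.17575055, 0.58725178]), 'moment': array([0.0239799 , 0.00833888, 0.02602347]), 'finger_force': 0.0, 'finger_gap': 93.71133628915594}
```

View pics/top0.png

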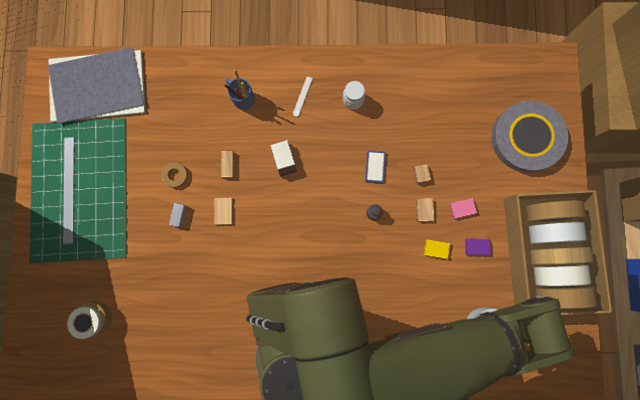

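View pics/scene0.png

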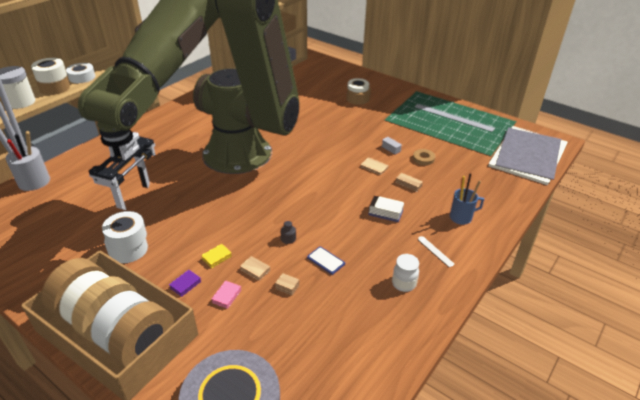

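The top view shows the book at (284,158), cover (376,167), bar (180,215), round weight (375,212) and tape (175,175). There are four plain plywood pieces at (228,164), (224,211), (423,174) and (427,210). The pink (463,208), yellow (437,249) and purple (478,247) pieces are look-alikes to leave alone. The packing must be 30 mm high, so wide 12 + middle 18. Next I measure sizes and heights.

```bash
cat >> h.py <<'E'
def seg(c,seed,dz=6,win=30):
    """pixels of the object round seed standing above bench -> mask (top face, by depth)"""
    P=cloud(c); z=P[...,2]; u,v=seed
    z0=np.median(z[v-1:v+2,u-1:u+2])
    m=np.zeros(z.shape,np.uint8); s=np.s_[v-win:v+win,u-win:u+win]
    m[s]=(abs(z[s]-z0)<dz)
    n,l=cv2.connectedComponents(m,connectivity=4); return (l==l[v,u]).astype(np.uint8),z0
def rect(c,m,z):
    cn=max(cv2.findContours(cv2.resize(m*255,None,fx=8,fy=8,interpolation=cv2.INTER_LINEAR)//128*255,cv2.RETR_EXTERNAL,cv2.CHAIN_APPROX_NONE)[0],key=cv2.contourArea).reshape(-1,2)
    w=ray(c,(cn+.5)/8-.5,z)[:,:2].astype(np.float32)
    (x,y),(a,b),t=cv2.minAreaRect(w)
    if a<b:a,b,t=b,a,t+90
    M=cv2.moments(w.reshape(-1,1,2)); 
    return np.round([x,y,M['m10']/M['m00'],M['m01']/M['m00'],a,b,(t+90)%180-90],1)
E
python3 - <<'E'
from h import *
c=cam('top')
for n,s in dict(A=(228,164),B=(224,211),C=(423,174),D=(427,210),cover=(376,167),book=(284,155),bar=(179,215),rw=(375,212),tape=(167,175)).items():
    P=cloud(c);m,z0=seg(c,s,dz=4)
    print(n,round(float(z0),1),m.sum(),rect(c,m,z0))
i=cv2.resize(c['img'][130:240,150:450],None,fx=2.66,fy=2.66,interpolation=cv2.INTER_CUBIC); cv2.imwrite('pics/crop.png',i)
E
```

```text
A 20.5 245 [595.9 226.1 599.6 225.6  87.   37.6   1.3]
B 13.3 336 [448.1 236.7 448.5 236.8  85.1  56.1   1.3]
C 25.0 172 [ 563.2 -386.1  563.  -385.8   54.9   43.4   10.2]
D 15.1 255685 [ 517.8  -49.2  529.1  -47.8 2084.7 1263.7   89.8]
cover 6.5 312 [ 588.4 -240.7  583.  -240.9  105.9   66.7   -6. ]
book 39.3 423 [612.9  48.  612.7  47.7 101.4  56.4  16.7]
bar 30.6 194 [435.6 374.9 434.9 375.7  71.5  36.  -11.8]
rw 63.6 51 [ 442.1 -234.9  442.2 -234.3   23.9   23.5   -0.9]
tape 15.4 6 [561.6 412.8 561.8 413.2  14.3   5.9  34.9]
```

View pics/crop.png

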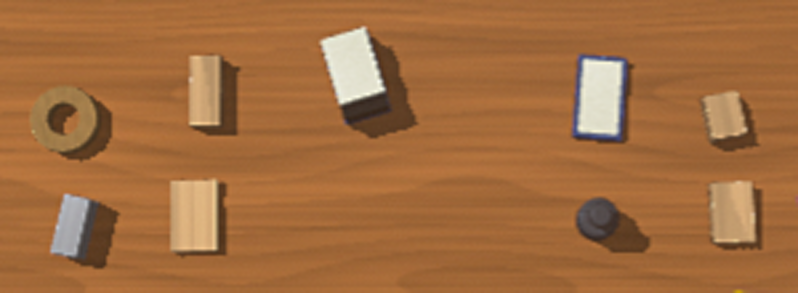

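The wide piece is B (224,211), 85x56 mm and 13 mm high. A at (228,164) is narrow and C at (423,174) is short. D at (427,210) should be the middle piece. I'll confirm its size and refine the cover and book.

```bash
python3 - <<'E'
from h import *
c=cam('top'); P=cloud(c); hsv=cv2.cvtColor(c['img'],cv2.COLOR_BGR2HSV)
def box(m,u,v,w=30):
    k=np.zeros((400,640),np.uint8); k[v-w:v+w,u-w:u+w]=m[v-w:v+w,u-w:u+w]
    n,l,s,_=cv2.connectedComponentsWithStats(k,connectivity=4); return (l==1+s[1:,4].argmax()).astype(np.uint8)
H,S,V=cv2.split(hsv)
print('px D',hsv[210,427],'bench',hsv[190,330],'B',hsv[211,224],'white',hsv[152,284],'blue',hsv[165,368],'cov',hsv[167,376])
wood=(S<140)&(V>130)
for n,(u,v),z in (('D',(427,210),18),('B',(224,211),12)): print(n,rect(c,box(wood,u,v,22),z),np.median(P[v-4:v+5,u-4:u+5,2]))
cov=((H>90)&(H<135)&(S>50))|(S<60)&(V>120)
print('cover',rect(c,box(cov,376,167),10))
wl=(S<60)&(V>150); m=box(wl,284,155); print('leafwhite',rect(c,m,40))
m2,z=seg(c,(284,155),dz=5); print('booktop',rect(c,m2,40))
print('lining',rect(c,box(wl,376,167),10))
# scene camera
c=cam('scene'); H,S,V=cv2.split(cv2.cvtColor(c['img'],cv2.COLOR_BGR2HSV))
m,z=seg(c,(388,208),dz=5); print('scene book',z,rect(c,m,40))
m=box(((H>90)&(H<135)&(S>50))|(S<60)&(V>120),326,261); print('scene cover',rect(c,m,10))
m,z=seg(c,(374,166),dz=4); print('scene B',z,rect(c,m,12))
E
```

```text
px D [ 15 109 206] bench [ 14 171 172] B [ 17 108 221] white [ 28  22 225] blue [ 27  15 189] cov [ 27  20 226]
D [ 4.515e+02 -3.909e+02  4.510e+02 -3.915e+02  7.100e+01  5.450e+01
 -1.000e-01] 17.61259831012194
B [449.4 236.8 449.2 237.   86.9  56.2   1.6] 10.97969452465577
cover [ 588.4 -242.4  588.3 -242.1  101.3   59.7   -4.8]
leafwhite [621.5  49.4 621.3  49.4  82.7  58.3  17. ]
booktop [612.3  47.6 612.5  47.7 102.8  56.9  17.3]
lining [ 589.1 -241.9  588.9 -241.9   91.9   51.1   -4.8]
scene book 40.18106440600559 [613.1  41.6 612.1  43.4 101.6  69.3  16.5]
scene cover [ 589.2 -242.9  589.6 -242.9  103.8   63.7   -4.9]
scene B 12.847153885057196 [449.5 232.4 447.6 234.3  91.6  67.4   0.8]
```

D measures 71x~50 mm and 18 mm high, with its plain plywood colour clear of the coloured look-alikes, so it is packing_middle. Wide goes at the bottom. I'm setting off to B.

>>> arm_command([
  [1, 0, 0, 0, 0.1315],
  [1, 0, 0, 0, 0.1315],
  [1, 0.039, -0.045, 0, 0],
  [1, 0.039, -0.045, 0, 0],
  [1, 0.039, -0.045, 0, 0],
  [1, 0.039, -0.045, 0, 0],
  [1, 0.039, -0.045, 0, 0],
  [1, 0.039, -0.045, 0, 0],
  [1, 0.039, -0.045, 0, 0],
  [1, 0.039, -0.045, 0, 0],
  [1, 0, -0.0567, 0, 0],
  [1, 0, -0.0567, 0, 0],
  [1, 0, -0.0567, 0, 0],
  [1, 0, -0.0567, 0, 0],
  [1, 0, -0.0567, 0, 0],
  [1, 0, -0.0567, 0, 0],
  [1, 0, -0.0567, 0, 0],
  [1, 0, 0, 0.05, 0],
  [1, 0, 0, 0.05, 0],
  [1, 0, 0, 0.04, 0],
], newtons=25)

```text
clock: 2.75
eef_pos: [448.6, 237.0, 63.6]
eef_rot: [3.141, 0.001, 0.025]
wrist_force: [1.0, -0.0, 0.8]
finger_gap: 93.8
finger_force: 0.0
```

```bash
cat >> h.py <<'E'
def togo(x,y,z,yaw):
    s=manip.read_state(); p=s['eef_pos']; ps=s['eef_rot'][2]; d=np.array([x,y])-p[:2]
    c,n=np.cos(ps),np.sin(ps)
    print('clock',s['clock'],'pos',p.round(1),'rot',np.round(s['eef_rot'],4),'gap',round(s['finger_gap'],1),'F',np.round(s['wrist_force'],1))
    print('tool shift mm', np.round([d[0]*c+d[1]*n, d[0]*n-d[1]*c, p[2]-z],1),'turn',round(ps-yaw,4))
E
python3 -c "
from h import *
togo(449,237,3,.025)"
```

```text
clock 2.75 pos [448.6 237.   63.6] rot [3.1412e+00 1.0000e-03 2.5200e-02] gap 93.8 F [ 1.  -0.   0.8]
tool shift mm [ 0.4 -0.  60.6] turn 0.0002
```

>>> arm_command([
  [1, 0, 0, 0.04, 0],
  [1, 0, 0, 0.02, 0],
  [1, 0, 0, 0, 0],
  [-1, 0, 0, 0, 0],
  [-1, 0, 0, 0, 0],
  [-1, 0, 0, 0, 0],
  [-1, 0, 0, 0, 0],
  [-1, 0, 0, 0, 0],
  [-1, 0, 0, 0, 0],
  [-1, 0, 0, 0, 0],
  [-1, 0, 0, 0, 0],
])

```text
clock: 4.12
eef_pos: [449.4, 237.1, 5.7]
eef_rot: [-3.141, -0.0, 0.025]
wrist_force: [-1.3, -1.3, 5.5]
finger_gap: 53.6
finger_force: 25.0
```

>>> arm_command([
  [-1, 0, 0, -0.03, 0],
  [-1, 0, 0, -0.03, 0],
  [-1, 0.0102, 0.0447, 0, 0],
  [-1, 0.0102, 0.0447, 0, 0],
  [-1, 0.0102, 0.0447, 0, 0],
  [-1, 0.0102, 0.0447, 0, 0],
  [-1, 0.0102, 0.0447, 0, 0],
  [-1, 0, 0, 0, -0.136],
  [-1, 0, 0, 0, -0.136],
  [-1, 0, 0, 0.035, 0],
  [-1, 0, 0, 0, 0],
])

```text
clock: 5.5
eef_pos: [504.3, 14.9, 28.7]
eef_rot: [-3.14, 0.004, 0.297]
wrist_force: [0.6, 0.1, -0.1]
finger_gap: 53.3
finger_force: 25.0
```

```bash
python3 -c "
from h import *
togo(506,15,5.7,.297)"
```

```text
clock 5.5 pos [504.3  14.9  28.7] rot [-3.1401  0.0041  0.2965] gap 53.3 F [ 0.6  0.1 -0.1]
tool shift mm [ 1.7  0.4 23. ] turn -0.0005
```

>>> arm_command([
  [-1, 0.0017, 0.0004, 0.012, 0],
  [-1, 0, 0, 0.008, 0],
  [-1, 0, 0, 0.002, 0],
  [-1, 0, 0, 0.001, 0],
  [-1, 0, 0, 0, 0],
])

```text
clock: 6.12
eef_pos: [507.6, 15.0, 7.7]
eef_rot: [3.142, -0.0, 0.297]
wrist_force: [1.1, -0.4, -0.5]
finger_gap: 53.3
finger_force: 25.0
```

>>> arm_command([
  [-1, 0, 0, 0, 0],
  [-1, 0, 0, 0.002, 0],
  [-1, 0, 0, 0, 0],
  [-1, 0, 0, 0, 0],
])

```text
clock: 6.62
eef_pos: [507.7, 15.0, 5.7]
eef_rot: [3.141, -0.0, 0.297]
wrist_force: [0.3, 1.0, 5.4]
finger_gap: 53.8
finger_force: 25.0
```

>>> arm_command([
  [1, 0, 0, 0, 0],
  [1, 0, 0, 0, 0],
  [1, 0, 0, 0, 0],
  [1, 0, 0, 0, 0],
  [1, 0, 0, -0.03, 0],
  [1, 0, 0, -0.05, 0],
  [1, 0, 0, 0, 0.1385],
  [1, 0, 0, 0, 0.1385],
  [1, -0.0081, 0.0506, 0, 0],
  [1, -0.0081, 0.0506, 0, 0],
  [1, -0.0081, 0.0506, 0, 0],
  [1, -0.0081, 0.0506, 0, 0],
  [1, -0.0081, 0.0506, 0, 0],
  [1, -0.0081, 0.0506, 0, 0],
  [1, -0.0081, 0.0506, 0, 0],
  [1, -0.0081, 0.0506, 0, 0],
])

```text
clock: 8.62
eef_pos: [450.3, -392.7, 85.4]
eef_rot: [-3.142, -0.0, 0.02]
wrist_force: [0.3, -1.0, 0.0]
finger_gap: 94.0
finger_force: 0.0
```

```bash
cat >> h.py <<'E'
SP=np.array([565.7,33.]); A=np.deg2rad(17)
def inbook(x,y):
    d=np.array([x,y])-SP; return np.round([d[0]*np.cos(A)+d[1]*np.sin(A),-d[0]*np.sin(A)+d[1]*np.cos(A)],1)
E
cat > look.py <<'E'
from h import *
def box(m,u,v,w=30):
    k=np.zeros((400,640),np.uint8); k[v-w:v+w,u-w:u+w]=m[v-w:v+w,u-w:u+w]
    n,l,s,_=cv2.connectedComponentsWithStats(k,connectivity=4); return (l==1+s[1:,4].argmax()).astype(np.uint8)
def px(c,p):
    q,_=cv2.projectPoints(np.array([p],float)-c['eye'],cv2.Rodrigues(c['R'].T)[0],np.zeros(3),c['K'],c['d']); return tuple(int(round(t)) for t in q.ravel())
E
python3 -c "
from look import *
togo(451,-391,3,.02)
c=cam('top'); cv2.imwrite('pics/t1.png',cv2.resize(c['img'][110:270,200:520],None,fx=2.5,fy=2.5,interpolation=cv2.INTER_CUBIC))
H,S,V=cv2.split(cv2.cvtColor(c['img'],cv2.COLOR_BGR2HSV))
u,v=px(c,(506,15,12)); r=rect(c,box((S<140)&(V>130),u,v,20),12); print((u,v),r,inbook(*r[:2]),inbook(*r[2:4]))
"
```

```text
clock 8.625 pos [ 450.3 -392.7   85.4] rot [-3.1416 -0.      0.0197] gap 94.0 F [ 0.3 -1.   0. ]
tool shift mm [ 0.8 -1.7 82.4] turn -0.0003
(294, 192) [507.3  14.6 507.5  14.7  88.6  58.8  17.3] [-61.2  -0.5] [-61.   -0.5]
```

View pics/t1.png

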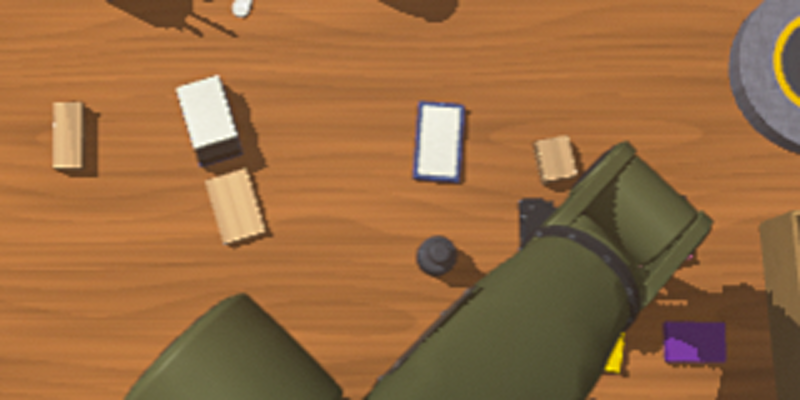

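The wide piece lies square in line with the book, 61 mm before the spine. Camera and arm readings agree within 0.5 mm. The gripper is now over the middle piece.

>>> arm_command([
  [1, 0.0008, -0.0017, 0.05, 0],
  [1, 0, 0, 0.03, 0],
  [1, 0, 0, 0, 0],
  [-1, 0, 0, 0, 0],
  [-1, 0, 0, 0, 0],
  [-1, 0, 0, 0, 0],
  [-1, 0, 0, 0, 0],
  [-1, 0, 0, 0, 0],
  [-1, 0, 0, 0, 0],
  [-1, 0, 0, 0, 0],
  [-1, 0, 0, 0, 0],
])

```text
clock: 10.05
eef_pos: [451.5, -389.4, 5.6]
eef_rot: [3.141, -0.0, 0.02]
wrist_force: [-0.8, -0.1, 3.5]
finger_gap: 47.7
finger_force: 25.0
```

>>> arm_command([
  [-1, 0, 0, -0.025, 0],
  [-1, 0, 0, -0.05, 0],
  [-1, 0.008, -0.0504, 0, 0],
  [-1, 0.008, -0.0504, 0, 0],
  [-1, 0.008, -0.0504, 0, 0],
  [-1, 0.008, -0.0504, 0, 0],
  [-1, 0.008, -0.0504, 0, 0],
  [-1, 0.008, -0.0504, 0, 0],
  [-1, 0.008, -0.0504, 0, 0],
  [-1, 0.008, -0.0504, 0, 0],
  [-1, 0, 0, 0, -0.1385],
  [-1, 0, 0, 0, -0.1385],
  [-1, 0, 0, 0.04, 0],
  [-1, 0, 0, 0.01, 0],
  [-1, 0, 0, 0, 0],
  [-1, 0, 0, 0, 0],
])

```text
clock: 12.05
eef_pos: [508.1, 15.1, 31.5]
eef_rot: [3.141, -0.001, 0.297]
wrist_force: [0.1, -0.7, 0.5]
finger_gap: 47.7
finger_force: 25.0
```

```bash
python3 -c "
from h import *
togo(507.3,14.8,17.6,.297)"
```

```text
clock 12.05 pos [508.1  15.1  31.5] rot [ 3.1412e+00 -1.4000e-03  2.9660e-01] gap 47.7 F [ 0.1 -0.7  0.5]
tool shift mm [-0.9 -0.  13.9] turn -0.0004
```

>>> arm_command([
  [-1, -0.0005, 0, 0.008, 0],
  [-1, 0, 0, 0.003, 0],
  [-1, 0, 0, 0.002, 0],
  [-1, 0, 0, 0.001, 0],
  [-1, 0, 0, 0, 0],
  [-1, 0, 0, 0, 0],
])

```text
clock: 12.8
eef_pos: [507.0, 15.0, 17.6]
eef_rot: [-3.142, 0.0, 0.297]
wrist_force: [-8.0, 0.5, 17.9]
finger_gap: 47.8
finger_force: 25.0
```

>>> arm_command([
  [1, 0, 0, 0, 0],
  [1, 0, 0, 0, 0],
  [1, 0, 0, 0, 0],
  [1, 0, 0, 0, 0],
  [1, 0, 0, -0.03, 0],
  [1, 0, 0, -0.05, 0],
  [1, 0, 0, 0, 0.127],
  [1, 0, 0, 0, 0.127],
  [1, 0, 0, 0, 0.127],
  [1, 0.0171, 0.0416, 0, 0],
  [1, 0.0171, 0.0416, 0, 0],
  [1, 0.0171, 0.0416, 0, 0],
  [1, 0.0171, 0.0416, 0, 0],
  [1, 0.0171, 0.0416, 0, 0],
  [1, 0.0171, 0.0416, 0, 0],
  [1, 0, 0, 0, 0],
  [1, 0, 0, 0, 0],
])

```text
clock: 14.92
eef_pos: [588.0, -241.9, 96.1]
eef_rot: [-3.141, 0.001, -0.084]
wrist_force: [0.5, 0.3, 0.1]
finger_gap: 93.6
finger_force: 0.0
```

```bash
python3 -c "
from look import *
togo(588.5,-242.2,3,-.084)
c=cam('top'); cv2.imwrite('pics/t2.png',cv2.resize(c['img'][130:230,230:350],None,fx=6,fy=6,interpolation=cv2.INTER_CUBIC))
H,S,V=cv2.split(cv2.cvtColor(c['img'],cv2.COLOR_BGR2HSV))
z=cloud(c)[...,2]
u,v=px(c,(506,15,30)); b=box((z>24)&(z<35)&(S<140)&(V>130),u,v,20); r=rect(c,b,30); print((u,v),r,inbook(*r[:2]),inbook(*r[2:4]), np.median(z[b>0]))
"
```

```text
clock 14.925 pos [ 588.  -241.9   96.1] rot [-3.1412e+00  7.0000e-04 -8.4200e-02] gap 93.6 F [0.5 0.3 0.1]
tool shift mm [ 0.5  0.3 93.1] turn -0.0002
(293, 191) [506.7  16.1 506.7  16.1  73.1  50.6  17. ] [-61.4   1.1] [-61.4   1.1] 29.096029765262642
```

View pics/t2.png

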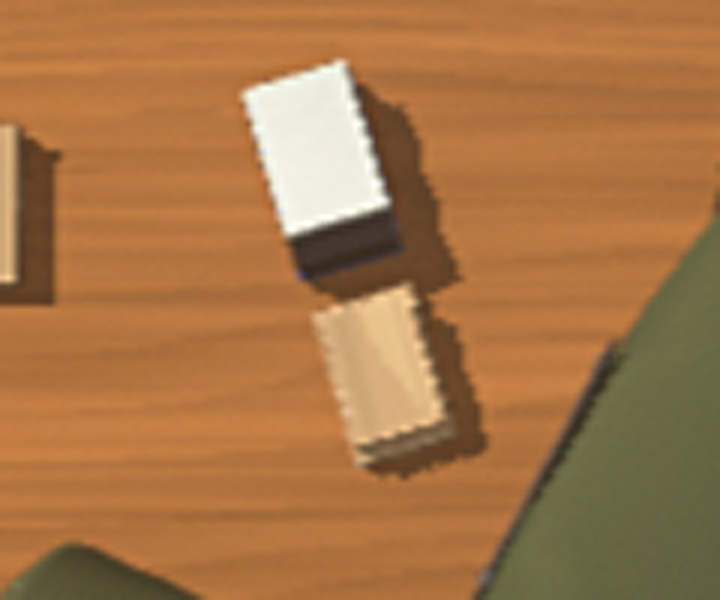

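The stack is square and about 30 mm high, with the middle piece at (385,375) in the crop in line with the book. Next is the cover.

>>> arm_command([
  [1, 0.0005, 0.0003, 0.06, 0],
  [1, 0, 0, 0.032, 0],
  [1, 0, 0, 0, 0],
  [-1, 0, 0, 0, 0],
  [-1, 0, 0, 0, 0],
  [-1, 0, 0, 0, 0],
  [-1, 0, 0, 0, 0],
  [-1, 0, 0, 0, 0],
  [-1, 0, 0, 0, 0],
  [-1, 0, 0, 0, 0],
  [-1, 0, 0, 0, 0],
])

```text
clock: 16.35
eef_pos: [588.8, -242.7, 4.7]
eef_rot: [3.142, -0.0, -0.084]
wrist_force: [-2.0, 1.0, 4.8]
finger_gap: 57.8
finger_force: 25.0
```

>>> arm_command([
  [-1, 0, 0, -0.035, 0],
  [-1, 0, 0, -0.05, 0],
  [-1, -0.0173, -0.0416, 0, 0],
  [-1, -0.0173, -0.0416, 0, 0],
  [-1, -0.0173, -0.0416, 0, 0],
  [-1, -0.0173, -0.0416, 0, 0],
  [-1, -0.0173, -0.0416, 0, 0],
  [-1, -0.0173, -0.0416, 0, 0],
  [-1, 0, 0, 0, -0.127],
  [-1, 0, 0, 0, -0.127],
  [-1, 0, 0, 0, -0.127],
  [-1, 0, 0, 0.03, 0],
  [-1, 0, 0, 0.01, 0],
  [-1, 0, 0, 0, 0],
  [-1, 0, 0, 0, 0],
])

```text
clock: 18.23
eef_pos: [506.7, 14.7, 50.2]
eef_rot: [3.141, -0.001, 0.297]
wrist_force: [-0.3, -0.1, -0.0]
finger_gap: 57.5
finger_force: 25.0
```

```bash
python3 -c "
from h import *
togo(506.4,14.9,34.7,.297)"
```

```text
clock 18.225 pos [506.7  14.7  50.2] rot [ 3.1412e+00 -1.0000e-03  2.9670e-01] gap 57.5 F [-0.3 -0.1 -0. ]
tool shift mm [-0.3 -0.3 15.5] turn -0.0003
```

>>> arm_command([
  [-1, -0.0003, -0.0003, 0.008, 0],
  [-1, 0, 0, 0.004, 0],
  [-1, 0, 0, 0.002, 0],
  [-1, 0, 0, 0.001, 0],
  [-1, 0, 0, 0, 0],
  [-1, 0, 0, 0, 0],
])

```text
clock: 18.98
eef_pos: [506.0, 14.9, 34.6]
eef_rot: [3.142, -0.0, 0.297]
wrist_force: [-2.5, -0.1, 3.2]
finger_gap: 57.5
finger_force: 25.0
```

>>> arm_command([
  [0.8, 0, 0, 0, 0],
  [0.8, 0, 0, 0, 0],
  [0.8, 0, 0, 0, 0],
  [0.8, 0, 0, 0, 0],
  [0.8, 0, 0, -0.03, 0],
  [0.8, 0, 0, -0.055, 0],
  [0.8, -0.0224, 0.0367, 0, 0],
  [0.8, -0.0224, 0.0367, 0, 0],
  [0.8, -0.0224, 0.0367, 0, 0],
  [0.8, -0.0224, 0.0367, 0, 0],
  [0.8, -0.0224, 0.0367, 0, 0],
  [0.8, -0.0224, 0.0367, 0, 0],
  [0.2, 0, 0, 0, 0],
  [0.2, 0, 0, 0, 0],
])

```text
clock: 20.72
eef_pos: [441.9, -234.5, 119.4]
eef_rot: [-3.141, 0.0, 0.297]
wrist_force: [0.1, 0.4, -1.2]
finger_gap: 67.9
finger_force: 0.0
```

```bash
python3 -c "
from look import *
togo(442.1,-234.6,44,.297)
c=cam('top'); cv2.imwrite('pics/t3.png',cv2.resize(c['img'][130:230,230:350],None,fx=6,fy=6,interpolation=cv2.INTER_CUBIC))
H,S,V=cv2.split(cv2.cvtColor(c['img'],cv2.COLOR_BGR2HSV))
z=cloud(c)[...,2]
u,v=px(c,(506,15,40)); 
for n,m in (('depth',(abs(z-39)<7)),('white',(S<60)&(V>150))):
  b=box(m,u,v+4,14) if n=='white' else box(m,u,v+3,20); r=rect(c,b,40); print(n,r,inbook(*r[:2]),inbook(*r[2:4]), np.median(z[b>0]))
b=box((S<60)&(V>150),285,155,24); print('book white',rect(c,b,40))
"
```

```text
clock 20.725 pos [ 441.9 -234.5  119.4] rot [-3.1413e+00  1.0000e-04  2.9660e-01] gap 67.9 F [ 0.1  0.4 -1.2]
tool shift mm [ 0.2  0.1 75.4] turn -0.0004
depth [506.2  16.2 506.4  16.5 103.2  60.3  17. ] [-61.8   1.3] [-61.5   1.6] 39.5267679973166
white [503.6  14.3 500.9  14.5  86.8  52.3  16.7] [-64.9   0.3] [-67.4   1.3] 39.75711985871078
book white [621.5  49.3 621.4  49.3  82.7  58.5  17. ]
```

View pics/t3.png

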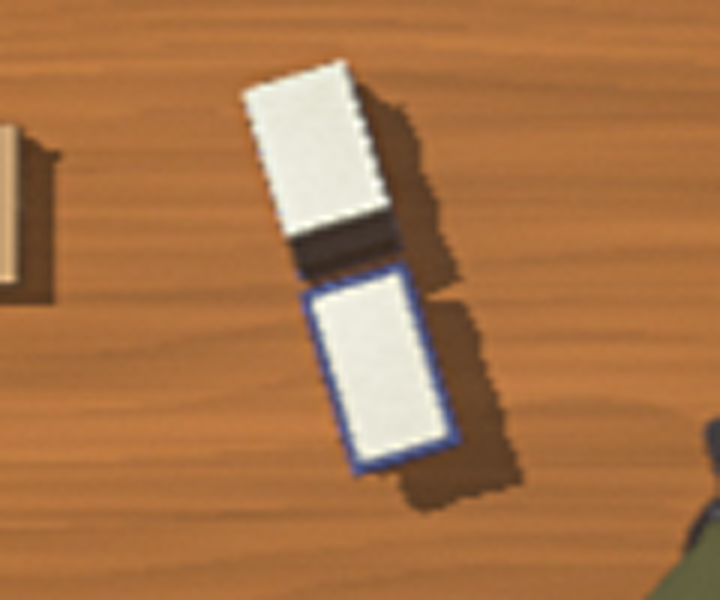

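The cover lies level and in line with the book, with a gap of about 12 mm and its near edge at about row 280 in the crop. Next is the round weight.

>>> arm_command([
  [0.2, 0, 0, 0.05, 0],
  [0.2, 0, 0, 0.0245, 0],
  [0.2, 0, 0, 0, 0],
  [0.2, 0, 0, 0, 0],
])

```text
clock: 21.28
eef_pos: [442.6, -234.8, 46.1]
eef_rot: [3.14, -0.001, 0.298]
wrist_force: [-0.4, 0.2, 0.3]
finger_gap: 56.5
finger_force: 0.0
```

>>> arm_command([
  [-1, 0, 0, 0.001, 0],
  [-1, 0, 0, 0, 0],
  [-1, 0, 0, 0, 0],
  [-1, 0, 0, 0, 0],
  [-1, 0, 0, 0, 0],
  [-1, 0, 0, 0, 0],
  [-1, 0, 0, 0, 0],
  [-1, 0, 0, -0.005, 0],
  [-1, 0, 0, -0.045, 0],
  [-1, 0, 0, -0.05, 0],
  [-1, 0, 0, 0, 0],
  [-1, 0, 0, 0, 0],
], newtons=45)

```text
clock: 22.78
eef_pos: [441.0, -234.4, 142.4]
eef_rot: [-3.139, 0.002, 0.297]
wrist_force: [0.2, 0.1, -6.1]
finger_gap: 24.6
finger_force: 45.0
```

```bash
python3 -c "
from h import *
togo(506,14.9,85,.297)"
```

```text
clock 22.775 pos [ 441.  -234.4  142.4] rot [-3.1394e+00  1.7000e-03  2.9690e-01] gap 24.6 F [ 0.2  0.1 -6.1]
tool shift mm [ 135.1 -219.3   57.4] turn -0.0001
```

>>> arm_command([
  [-1, 0.0225, -0.0365, 0, 0],
  [-1, 0.0225, -0.0365, 0, 0],
  [-1, 0.0225, -0.0365, 0, 0],
  [-1, 0.0225, -0.0365, 0, 0],
  [-1, 0.0225, -0.0365, 0, 0],
  [-1, 0.0225, -0.0365, 0, 0],
  [-1, 0, 0, 0.035, 0],
  [-1, 0, 0, 0.01, 0],
  [-1, 0, 0, 0, 0],
  [-1, 0, 0, 0, 0],
])

```text
clock: 24.02
eef_pos: [507.2, 13.5, 99.7]
eef_rot: [3.141, -0.001, 0.296]
wrist_force: [0.4, 0.0, -4.9]
finger_gap: 24.4
finger_force: 45.0
```

```bash
python3 -c "
from h import *
togo(506,14.9,85.3,.297)"
```

```text
clock 24.025 pos [507.2  13.5  99.7] rot [ 3.1413e+00 -8.0000e-04  2.9600e-01] gap 24.4 F [ 0.4  0.  -4.9]
tool shift mm [-0.7 -1.7 14.4] turn -0.001
```

>>> arm_command([
  [-1, -0.0007, -0.0017, 0.007, 0],
  [-1, 0, 0, 0.003, 0],
  [-1, 0, 0, 0.002, 0],
  [-1, 0, 0, 0.001, 0],
  [-1, 0, 0, 0, 0],
])

```text
clock: 24.65
eef_pos: [505.7, 15.3, 86.0]
eef_rot: [3.142, -0.0, 0.297]
wrist_force: [0.8, 0.6, -5.7]
finger_gap: 24.8
finger_force: 45.0
```

>>> arm_command([
  [-1, 0, 0, 0.001, 0],
  [-1, 0, 0, 0, 0],
  [-1, 0, 0, 0.0005, 0],
  [-1, 0, 0, 0, 0],
])

```text
clock: 25.15
eef_pos: [505.7, 15.3, 84.4]
eef_rot: [-3.142, 0.0, 0.297]
wrist_force: [0.2, -0.6, -5.0]
finger_gap: 24.3
finger_force: 45.0
```

>>> arm_command([
  [-1, 0, 0, 0.0005, 0],
  [-1, 0, 0, 0, 0],
  [-1, 0, 0, 0.0005, 0],
  [-1, 0, 0, 0, 0],
])

```text
clock: 25.65
eef_pos: [506.0, 15.3, 84.2]
eef_rot: [3.141, -0.001, 0.297]
wrist_force: [-2.8, -1.2, 5.7]
finger_gap: 24.5
finger_force: 45.0
```

>>> arm_command([
  [0.2, 0, 0, 0, 0],
  [0.2, 0, 0, 0, 0],
  [0.2, 0, 0, 0, 0],
  [0.2, 0, 0, 0, 0],
  [0.2, 0, 0, -0.03, 0],
  [0.2, 0, 0, -0.05, 0],
  [0.4, 0, 0, 0, 0.1677],
  [0.4, 0, 0, 0, 0.1677],
  [0.4, 0, 0, 0, 0.1677],
  [0.4, -0.0204, -0.0483, 0, 0],
  [0.4, -0.0204, -0.0483, 0, 0],
  [0.4, -0.0204, -0.0483, 0, 0],
  [0.4, -0.0204, -0.0483, 0, 0],
  [0.4, -0.0204, -0.0483, 0, 0],
  [0.4, -0.0204, -0.0483, 0, 0],
  [0.4, -0.0204, -0.0483, 0, 0],
  [0.4, 0, 0, 0.05, 0],
  [0.4, 0, 0, 0.05, 0],
])

```text
clock: 27.9
eef_pos: [434.9, 376.2, 62.2]
eef_rot: [-3.141, -0.001, -0.205]
wrist_force: [1.2, 1.1, -0.3]
finger_gap: 65.8
finger_force: 0.0
```

```bash
python3 -c "
from look import *
togo(435.3,375.3,6,-.206)
c=cam('top'); cv2.imwrite('pics/t4.png',cv2.resize(c['img'][130:230,150:350],None,fx=4,fy=4,interpolation=cv2.INTER_CUBIC))
z=cloud(c)[...,2]; u,v=px(c,(506,15,103)); b=box(abs(z-103)<8,u,v,12); r=rect(c,b,103); print('knob',r,inbook(*r[:2]))
"
```

```text
clock 27.9 pos [434.9 376.2  62.2] rot [-3.1409e+00 -6.0000e-04 -2.0510e-01] gap 65.8 F [ 1.2  1.1 -0.3]
tool shift mm [ 0.6  0.8 56.2] turn 0.0009
knob [ 5.051e+02  1.590e+01  5.057e+02  1.610e+01  2.640e+01  2.620e+01
 -2.000e-01] [-63.    1.4]
```

View pics/t4.png

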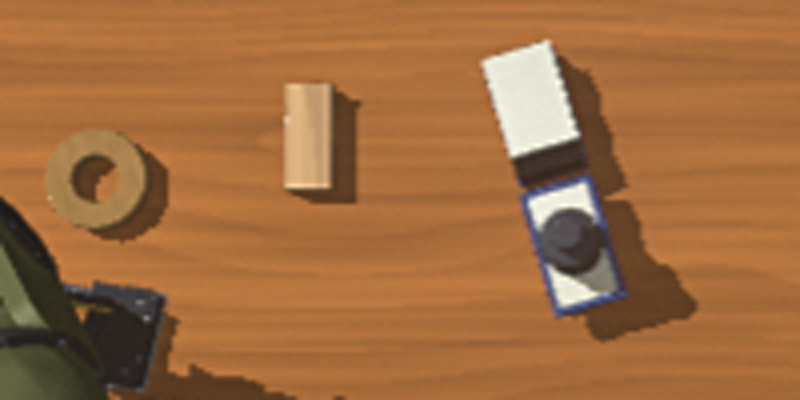

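The round weight stands on the middle of the cover, with its knob at (570,232) in the crop. Next I grip the bar.

>>> arm_command([
  [0.4, 0.0006, 0.0008, 0.04, 0],
  [0.4, 0, 0, 0.013, 0],
  [0.4, 0, 0, 0, 0],
  [-1, 0, 0, 0, 0],
  [-1, 0, 0, 0, 0],
  [-1, 0, 0, 0, 0],
  [-1, 0, 0, 0, 0],
  [-1, 0, 0, 0, 0],
  [-1, 0, 0, 0, 0],
  [-1, 0, 0, 0, 0],
], newtons=50)

```text
clock: 29.2
eef_pos: [435.8, 374.9, 10.9]
eef_rot: [-3.141, -0.001, -0.206]
wrist_force: [0.1, 2.0, 4.6]
finger_gap: 31.4
finger_force: 50.0
```

>>> arm_command([
  [-1, 0, 0, -0.01, 0],
  [-1, 0, 0, -0.05, 0],
  [-1, 0, 0, -0.05, 0],
  [-1, 0, 0, 0, -0.1677],
  [-1, 0, 0, 0, -0.1677],
  [-1, 0, 0, 0, -0.1677],
  [-1, 0.0105, 0.0522, 0, 0],
  [-1, 0.0105, 0.0522, 0, 0],
  [-1, 0.0105, 0.0522, 0, 0],
  [-1, 0.0105, 0.0522, 0, 0],
  [-1, 0.0105, 0.0522, 0, 0],
  [-1, 0.0105, 0.0522, 0, 0],
  [-1, 0.0105, 0.0522, 0, 0],
  [-1, 0, 0, 0, 0],
  [-1, 0, 0, 0.03, 0],
  [-1, 0, 0, 0.015, 0],
  [-1, 0, 0, 0, 0],
  [-1, 0, 0, 0, 0],
])

```text
clock: 31.45
eef_pos: [613.1, 47.0, 76.4]
eef_rot: [3.141, -0.001, 0.297]
wrist_force: [0.1, 0.3, -6.8]
finger_gap: 31.6
finger_force: 50.0
```

```bash
python3 -c "
from h import *
togo(613.3,46.9,50.9,.297)"
```

```text
clock 31.45 pos [613.1  47.   76.4] rot [ 3.1413e+00 -1.0000e-03  2.9720e-01] gap 31.6 F [ 0.1  0.3 -6.8]
tool shift mm [ 0.2  0.1 25.5] turn 0.0002
```

>>> arm_command([
  [-1, 0, 0, 0.014, 0],
  [-1, 0, 0, 0.007, 0],
  [-1, 0, 0, 0.002, 0],
  [-1, 0, 0, 0.001, 0],
  [-1, 0, 0, 0, 0],
])

```text
clock: 32.08
eef_pos: [612.9, 46.7, 51.6]
eef_rot: [3.142, -0.0, 0.297]
wrist_force: [0.6, -0.4, -6.6]
finger_gap: 31.4
finger_force: 50.0
```

>>> arm_command([
  [-1, 0, 0, 0.0005, 0],
  [-1, 0, 0, 0, 0],
  [-1, 0, 0, 0.0005, 0],
  [-1, 0, 0, 0, 0],
])

```text
clock: 32.58
eef_pos: [612.8, 46.7, 50.9]
eef_rot: [3.141, -0.0, 0.297]
wrist_force: [-3.1, -0.3, 0.5]
finger_gap: 31.7
finger_force: 50.0
```

Contact: the bar's weight is resting on the book. Release, rise, and clear the view.

>>> arm_command([
  [0.2, 0, 0, 0, 0],
  [0.2, 0, 0, 0, 0],
  [0.2, 0, 0, 0, 0],
  [0.2, 0, 0, 0, 0],
  [0.2, 0, 0, -0.03, 0],
  [0.2, 0, 0, -0.06, 0],
  [0.2, 0, 0, -0.06, 0],
  [0.2, 0, -0.06, 0, 0],
  [0.2, 0, -0.06, 0, 0],
  [0.2, 0, -0.06, 0, 0],
  [0.2, 0, -0.06, 0, 0],
  [0.2, 0, -0.06, 0, 0],
  [0.2, 0, 0, 0, 0],
])

```text
clock: 34.2
eef_pos: [523.4, 336.9, 200.2]
eef_rot: [-3.141, 0.0, 0.301]
wrist_force: [0.4, -1.2, -0.3]
finger_gap: 56.3
finger_force: 0.0
```

```bash
python3 -c "
from look import *
togo(0,0,0,0)
c=cam('top'); cv2.imwrite('pics/t5.png',cv2.resize(c['img'][130:230,230:350],None,fx=6,fy=6,interpolation=cv2.INTER_CUBIC))
z=cloud(c)[...,2]
for n,p,t in (('knob',(505,16,103),8),('bar',(613,48,72),6)):
  u,v=px(c,p); r=rect(c,box(abs(z-p[2])<t,u,v,18),p[2]); print(n,r,inbook(*r[:2]))
u,v=px(c,(612,48,40)); r=rect(c,box((abs(z-39)<7)|(abs(z-72)<8),u,v,20),40); print('book+bar',r)
s=cam('scene'); u,v=px(s,(560,30,40)); cv2.imwrite('pics/s5.png',cv2.resize(s['img'][v-50:v+50,u-65:u+65],None,fx=6,fy=6,interpolation=cv2.INTER_CUBIC))
"
```

```text
clock 34.2 pos [523.4 336.9 200.2] rot [-3.1412e+00  2.0000e-04  3.0140e-01] gap 56.3 F [ 0.4 -1.2 -0.3]
tool shift mm [-599.8  166.4  200.2] turn 0.3014
knob [5.051e+02 1.590e+01 5.056e+02 1.600e+01 2.650e+01 2.610e+01 3.000e-01] [-63.    1.4]
bar [611.   47.3 611.1  47.3  72.9  34.3  17.1] [47.5  0.4]
book+bar [612.4  47.6 612.6  47.8 102.3  57.1  16.8]
```

View pics/t5.png

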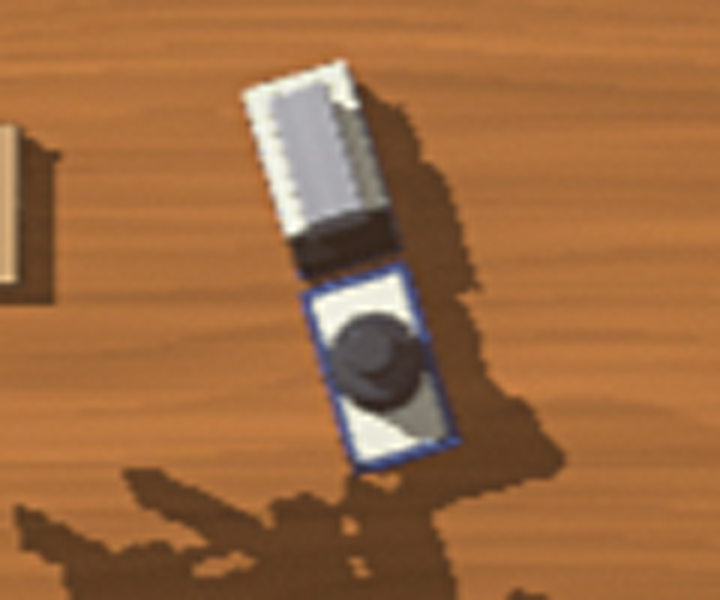

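View pics/s5.png

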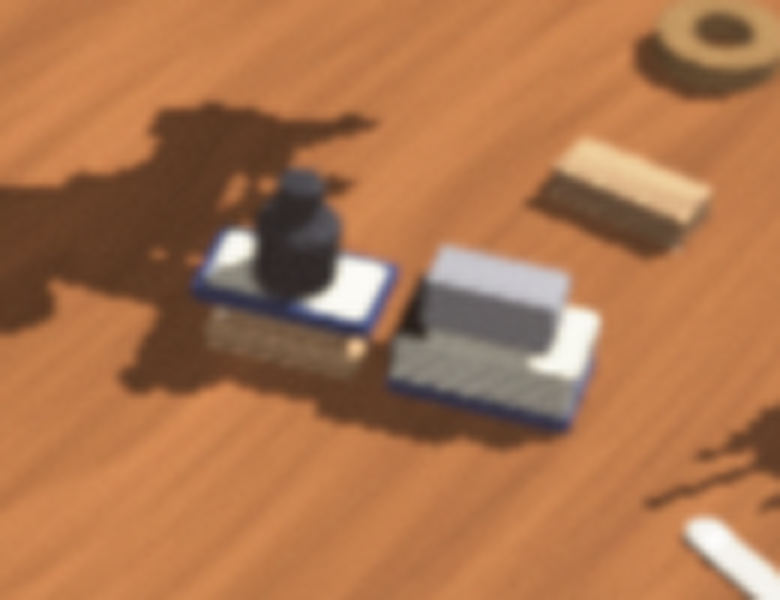

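Both pictures show the finished state. The cover is level and in line at about a 12 mm gap, with the round weight on its middle. The bar lies flat on the book within about 2 mm of its middle, and the book measures where it was before. I'm handing in.

```bash
python3 -c "
from h import *
print(ticket.sign_off())"
```

```text
the job is handed in; nothing more can be done
None
```

The job is handed in at about 34 s: the cover lies level and in line on the wide and middle packing about 12 mm from the spine, with the round weight on its middle, the bar on the book's middle, and the book unmoved; no verdict came back.

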